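# Switch on a slide-viewing station in order

### The job

Switch on the slide-viewing station by pressing three push switches from above with a fingertip, one after the other: first the red one on the grey power pack, then the blue one on the white slide warmer, last the yellow one on the black lamp unit. Press each lightly, well down so that it stays in. Do not press the white switch, do not lift or push the units out of place, leave everything else on the bench alone, and finish with the hand clear.

Things in the scene. Friction and masses are not known exactly. Their poses are not given: they have to be found in the camera images.
- red_switch_top (a point): Centre of the top of the red cap, a red plastic disc 26 mm across, on the power pack (centre of the cap 20 mm towards the pack's front, 34 mm to its left (+y) side). The cap stands 18 mm above the case top when fully out and 8 mm when fully in; the point moves with it.
- blue_switch_top (a point): Centre of the top of the blue cap, a blue plastic disc 26 mm across, on the slide warmer (centre of the cap 40 mm towards the warmer's front, on its centre line). The cap stands 18 mm above the case top when fully out and 8 mm when fully in; the point moves with it.
- yellow_switch_top (a point): Centre of the top of the yellow cap, a yellow plastic disc 26 mm across, on the lamp unit (centre of the cap 20 mm towards the lamp unit's front, on its centre line). The cap stands 18 mm above the case top when fully out and 8 mm when fully in; the point moves with it.
- white_switch_top (a point): Centre of the top of the white cap, a white plastic disc 26 mm across, on the power pack (centre of the cap 68 mm from the red one, on the pack's right (-y) side). The cap stands 18 mm above the case top when fully out and 8 mm when fully in; the point moves with it. To be left alone.
- red_switch (a joint): Latching push switch: 0 = fully out (may start up to 0.002 m in), 0.010 m = fully in, on beyond 0.006 m. No return spring: it slides at about 3 N and stays at the depth where it is left. The red cap rides on a soft cushion (2 N per mm, at most 5 mm): it gives 1.5 mm before the switch moves, more once it is fully in, and recovers when let go.
- blue_switch (a joint): Latching push switch: 0 = fully out (may start up to 0.002 m in), 0.010 m = fully in, on beyond 0.006 m. No return spring: it slides at about 3 N and stays at the depth where it is left. The blue cap rides on a soft cushion (2 N per mm, at most 5 mm): it gives 1.5 mm before the switch moves, more once it is fully in, and recovers when let go.
- yellow_switch (a joint): Latching push switch: 0 = fully out (may start up to 0.002 m in), 0.010 m = fully in, on beyond 0.006 m. No return spring: it slides at about 3 N and stays at the depth where it is left. The yellow cap rides on a soft cushion (2 N per mm, at most 5 mm): it gives 1.5 mm before the switch moves, more once it is fully in, and recovers when let go.
- white_switch (a joint): Latching push switch: 0 = fully out (may start up to 0.002 m in), 0.010 m = fully in, on beyond 0.006 m. No return spring: it slides at about 3 N and stays at the depth where it is left. The white cap rides on a soft cushion (2 N per mm, at most 5 mm): it gives 1.5 mm before the switch moves, more once it is fully in, and recovers when let go. To be left alone.
- power_pack: Loose grey metal box, 120 (x) x 130 (y) x 70 (z) mm, about 0.8 kg, carrying the red and the white switch on its top. Origin: centre of its underside; z up, its front faces -x.
- slide_warmer: Loose low white box, 140 (x) x 110 (y) x 45 (z) mm, about 0.7 kg, with an aluminium plate and three glass slides on the rear of its top and the blue switch near the front. Origin: centre of its underside; z up, front faces -x.
- lamp_unit: Loose black box, 120 (x) x 100 (y) x 90 (z) mm, about 0.7 kg, round lens in its front, yellow switch on its top. Origin: centre of its underside; z up, front faces -x.
- tube_rack: Bystander: orange rack with four stoppered test tubes, 70 x 200 mm, 110 mm high. Origin: centre of its underside.
- petri_stack: Bystander: stack of three petri dishes, 90 mm across, 42 mm high. Origin: centre of its underside.
- amber_bottle: Bystander: amber glass bottle, 60 mm across, 120 mm high. Origin: centre of its underside.
- beaker: Bystander: glass beaker, 70 mm across, 90 mm high. Origin: centre of its underside.
- slide_box: Bystander: small green slide box with blue lid, 36 x 91 mm, 33 mm high. Origin: centre of its underside.
- stain_jar: Bystander: purple jar with white lid, 56 mm across, 76 mm high. Origin: centre of its underside.

How it is judged:
By the outcome, as a careful person would: the job done as asked, in the order asked, and still so for the second after the job is handed in, with the robot touching nothing.
It also fails if it takes over 53 s, if anything falls off the work surface, if the arm or the gripper's body presses on something with over 40 N, if the wrist force passes 120 N, or if a joint passes its speed limit or range.

### The arm

A 7-joint arm with a two-finger parallel gripper is mounted at the origin on the work surface. World frame = base frame: x ahead of the robot, y to its left, z up, the work surface at z = 0. Lengths are in m, angles in degrees, forces in N, time in s.
With the tool pointing down it reaches from about 0.425 to 0.875 m from the base axis. Payload 4.7 kg.
Tool frame: the origin (TCP) lies midway between the tips of the shut fingers; the grasp point (between the pads) lies 19 mm behind it; z points along the fingers, y is the direction in which the jaws open and shut (so a half turn about z gives the same grasp; the last joint's range is limited). The gripper opens to 87 mm and grips with 3 to 60 N. Pads are 19 mm wide; open, the fingers measure 117 mm over their backs; the gripper's body (75 mm by 190 mm) begins 51 mm behind the grasp point.
Start: joints at [-73.046, 18.392, -4.016, 83.108, 1.295, 78.541, -3.26], TCP at [0.181, 0.624, 0.19] pointing down, gripper open.
Joint ranges: [-163.93, 163.93], [-17.29, 119.83], [-79.2, 71.16], [3.27, 140.29], [-89.18, 269.18], [5.43, 117.66], [-154.24, 154.24]. Speed limits (degrees/s): [147.25, 147.25, 180, 180, 180, 180, 180].

### API

Orientations are given as [roll, pitch, yaw] about the fixed x, y, z axes, in that order (R = Rz(yaw) Ry(pitch) Rx(roll)).
In Python, from cell import env gives the robot as it stands.
- The arm moves only by the tool apply_moves, never from a script. Its argument "targets" is a list of rows, each a list of 2 entries, a list of its own where there are three numbers: the shift along the world's x, y, z in mm, then the turn, a rotation vector about the world's x, y, z in rad. A call has 1 to 8 rows; each row is the pose to reach, as a shift and turn from the pose commanded when the call began; what a row does not reach only later rows make up. A row lasts 1/10 s, in which the tool goes at most 50 mm and 8.59 degrees, less where a joint would pass 70% of its speed; a pose out of reach is approached as far as the arm can. A call with a gripper value outside its range is refused whole. "hand" is the finger opening in mm, from 0 to 87, set as the call begins (left out, the last holds). The fingers move at their own pace and stop on an object; "squeeze" is the grip in N (left out, the last holds). Time passes only in rows, so rows that repeat a pose let the fingers close. It gives the time, the measured TCP pose, the force and the opening at its end, in the units of the state.
- env.get_obs(): the state, without advancing time (a new reading comes with each control period).
- env.read_camera(name): name is "scene" or "top" or "wrist"; returns a dict with "image" (480x640x3 uint8, red, green, blue), "camera_matrix" (3x3 intrinsics, pixels), "camera_from_world" (4x4, takes a point from world to camera coordinates); the wrist camera has in their place "mount" (4x4, takes a point from camera to tool coordinates, whose origin is the TCP and whose axes are the flange's). Camera axes: x right, y down, z forward; pixel columns grow to the right and rows downward; lengths in m; the calibration is good to about 2 mm. The wrist camera is an equidistant fisheye: a pixel r from the principal point sees the ray r / f radians off the axis. A picture is of the moment at which its call begins: read the wrist's pose just before it. There is no depth.
- env.sign_off(): hands the job in, once; it reports no verdict.
Trained networks look in a picture, given as the dict that the camera call returned (one of the last four; its "shot" number tells which), for a name from the list of things; names that differ only in an ending like _2 or _b are one class to them, and where a whole thing is asked for, a point or a joint stands for the part that bears it (a point fixed in the world has none). Each returns a list of dicts, best first, with "conf" (0 to 1); they miss things now and then, are a little off and sometimes report something else, mostly with a low value. They report only what shows in the picture. A call takes as long as a camera call.
- env.regions_of(picture, target): "region" (480x640 bool, what is visible of it) and "rect" ([left, top, right, bottom] in pixels, round what is visible of it).
The state is a dict: "time_s": time; "qpos": joint angles; "joint_velocities": joint speeds; "effort": joint torques, N m; "tool_pos": TCP position; "tool_rot": TCP orientation; "force": force on the tool from outside, world axes, zero at the start; "wrist_torque": the same for the moment, N m; "grip_width": finger opening in m.
Only numpy, scipy, OpenCV 4.12 (cv2) and the standard library are available. Lean on these libraries where they do the work, as an engineer would, in place of code of your own. Each camera call takes 0.05 s, during which the arm holds its last target. There are 200 camera calls.

## Working session

There is one attempt and no reset: what is moved stays moved. The work goes in short steps, Python scripts to look and compute and a tool call to move; the robot and the scene stay as the last step left them, time stands still between calls to the robot, and variables do not carry over. Pictures are saved under pics/ and viewed, about 8 in all and at most 12, crops included, and the job is handed in when it is done.

Besides the shell and the picture viewer there is one more tool, called after "Emit:" by a JSON object that holds its "api" and its "payload", one argument or row to a line. apply_moves: Moves the arm, as the interface text tells. Its arguments: {"type":"object","properties":{"targets":{"type":"array","items":{"type":"array"}},"hand":{"type":"number"},"squeeze":{"type":"number"}},"required":["targets"]}

```bash
mkdir -p pics; cat > h.py <<'E'
from cell import env
import numpy as np, cv2
def hit(p,uv,z):
    K=p["camera_matrix"];T=np.array(p["camera_from_world"]);R=T[:3,:3];c=-R.T@T[:3,3]
    d=R.T@np.linalg.solve(np.array(K),[uv[0],uv[1],1.]);s=(z-c[2])/d[2];return c+s*d
def save(p,n): cv2.imwrite(f"pics/{n}.png",cv2.cvtColor(p["image"],cv2.COLOR_RGB2BGR))
E
python3 - <<'E'
from h import *
o=env.get_obs();print({k:o[k] for k in("time_s","tool_pos","tool_rot","force","grip_width")})
H=dict(red_switch_top=.088,white_switch_top=.088,blue_switch_top=.063,yellow_switch_top=.108)
for c in("top","scene"):
    p=env.read_camera(c);save(p,c+"0")
    T=np.array(p["camera_from_world"]);print(c,-T[:3,:3].T@T[:3,3])
    for n in list(H)+["power_pack","slide_warmer","lamp_unit","tube_rack","amber_bottle","beaker"]:
        for r in env.regions_of(p,n)[:2]:
            ys,xs=np.nonzero(r["region"]);l,t,rr,b=r["rect"]
            print(c,n,round(r["conf"],2),r["rect"],len(xs),"hit",hit(p,(xs.mean(),ys.mean()),H.get(n,.05)).round(4))
E
```

```text
{'time_s': 0.0, 'tool_pos': array([0.1806594 , 0.62374168, 0.18883374]), 'tool_rot': array([-1.79888567e+02,  8.48943693e-03,  1.63855240e+02]), 'force': array([ 0.41380843,  0.44182225, -0.80582059]), 'grip_width': 0.08676927275615871}
top [ 0.33368928 -0.00801243  1.60543958]
top red_switch_top 0.53 [405.4, 284.1, 414.1, 290.9] 85 hit [ 0.4366 -0.2446  0.088 ]
top white_switch_top 0.55 [425.0, 295.1, 440.0, 305.8] 81 hit [ 0.4122 -0.3074  0.088 ]
top blue_switch_top 0.39 [224.9, 287.1, 232.3, 297.1] 57 hit [0.4175 0.2195 0.063 ]
top yellow_switch_top 0.69 [222.5, 288.6, 231.3, 300.0] 79 hit [0.4137 0.2122 0.108 ]
top yellow_switch_top 0.44 [303.6, 237.4, 311.2, 248.0] 72 hit [0.5454 0.0201 0.108 ]
top power_pack 0.58 [387.4, 256.2, 450.8, 318.4] 2468 hit [ 0.4422 -0.2837  0.05  ]
top power_pack 0.35 [403.0, 283.3, 413.9, 291.1] 77 hit [ 0.4391 -0.2503  0.05  ]
top slide_warmer 0.79 [199.8, 245.9, 254.6, 306.2] 2252 hit [0.4553 0.2269 0.05  ]
top lamp_unit 0.81 [283.9, 213.1, 326.4, 266.3] 1863 hit [0.5655 0.0223 0.05  ]
top tube_rack 0.6 [360.1, 184.1, 439.3, 211.8] 2229 hit [ 0.67
[... 460 characters left out ...]
[ 0.4209 -0.3091  0.088 ]
scene blue_switch_top 0.63 [368.6, 175.5, 372.0, 187.1] 79 hit [0.4248 0.2185 0.063 ]
scene yellow_switch_top 0.6 [322.6, 222.4, 330.1, 236.8] 76 hit [0.5544 0.0189 0.108 ]
scene power_pack 0.59 [185.4, 223.6, 241.7, 273.5] 2335 hit [ 0.4555 -0.2864  0.05  ]
scene slide_warmer 0.66 [346.9, 171.1, 406.7, 226.0] 1737 hit [0.478  0.2211 0.05  ]
scene lamp_unit 0.67 [306.8, 216.2, 352.0, 268.2] 1888 hit [0.5706 0.0214 0.05  ]
scene tube_rack 0.8 [215.2, 286.6, 300.5, 340.1] 2617 hit [ 0.6923 -0.2311  0.05  ]
scene amber_bottle 0.64 [325.2, 291.0, 350.1, 323.6] 590 hit [ 0.7576 -0.0334  0.05  ]
scene beaker 0.87 [424.9, 222.1, 454.3, 255.7] 738 hit [0.6763 0.3174 0.05  ]
```

View pics/top0.png

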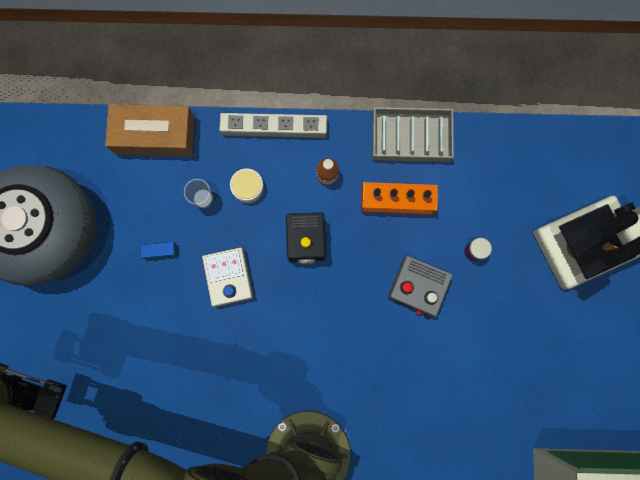

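View pics/scene0.png

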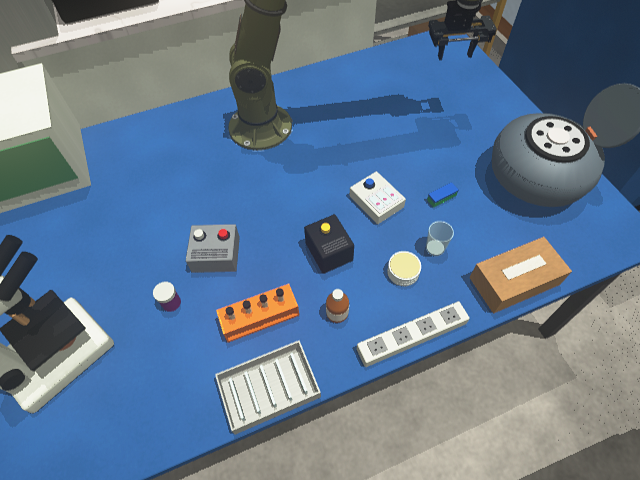

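The top view shows red at (407,287), white at (432,297), blue at (229,291) and yellow at (306,242). The network confused blue and yellow once, so I'll refine by colour in both cameras and triangulate.

```bash
python3 - <<'E'
from h import *
seeds=dict(red=((407,287),(223,234),.088),white=((432,297),(199,235),.088),blue=((229,291),(370,182),.063),yellow=((306,242),(325,227),.108))
P={c:env.read_camera(c) for c in("top","scene")}
def cen(p,s,n):
    im=p["image"].astype(float);x,y=s;w=11
    a=im[y-w:y+w+1,x-w:x+w+1]
    r,g,b=a[...,0],a[...,1],a[...,2]
    m={"red":r-np.maximum(g,b)>70,"white":a.min(2)>150,"blue":(b-r>50),"yellow":(r-b>100)}[n]
    k,L,st,ce=cv2.connectedComponentsWithStats(m.astype(np.uint8))
    i=1+np.argmax(st[1:,4]);return ce[i]+[x-w,y-w],st[i]
for n,(a,b,z) in seeds.items():
    ca,sa=cen(P["top"],a,n);cb,sb=cen(P["scene"],b,n)
    M=[np.array(P[c]["camera_matrix"])@np.array(P[c]["camera_from_world"])[:3] for c in("top","scene")]
    X=cv2.triangulatePoints(M[0],M[1],ca.reshape(2,1),cb.reshape(2,1));X=X[:3,0]/X[3,0]
    print(n,ca.round(1),sa[2:],cb.round(1),sb[2:],"top",hit(P["top"],ca,z-.002).round(4),"scene",hit(P["scene"],cb,z-.002).round(4),"tri",X.round(4))
E
```

```text
red [407.3 286.7] [10 10 79] [222.6 232.5] [10  8 61] top [ 0.437  -0.2468  0.086 ] scene [ 0.4401 -0.2454  0.086 ] tri [ 0.4374 -0.2466  0.0827]
white [431.8 297. ] [ 9  9 65] [200.  236.1] [ 23  21 360] top [ 0.4121 -0.3102  0.086 ] scene [ 0.4265 -0.3069  0.086 ] tri [ 0.4133 -0.3112  0.0692]
blue [228.4 290.5] [10 10 80] [364.4 174. ] [17 10 92] top [0.4176 0.2198 0.061 ] scene [0.3871 0.2207 0.061 ] tri [0.4145 0.2112 0.0966]
yellow [305.1 241.6] [10 10 78] [325.1 226.6] [ 9  8 60] top [0.546  0.0202 0.106 ] scene [0.5475 0.0215 0.106 ] tri [0.5464 0.0209 0.1046]
```

Emit:
{"api": "apply_moves", "payload": {
  "targets": [
    [[45,-45,0],[0,0,0]],
    [[80,-90,0],[0,0,0]],
    [[115,-135,0],[0,0,0]],
    [[150,-180,0],[0,0,0]],
    [[185,-220,0],[0,0,0]],
    [[220,-260,0],[0,0,0]],
    [[250,-300,0],[0,0,0]],
    [[270,-345,0],[0,0,0]]
  ],
  "hand": 0,
  "squeeze": 10
}}

```text
time_s: 2.0
tool_pos: [0.4323, 0.3116, 0.1903]
tool_rot: [179.9, 0.0, 163.8]
force: [1.0, 0.9, 0.1]
grip_width: 0.0311
```

Emit:
{"api": "apply_moves", "payload": {
  "targets": [
    [[5,-45,0],[0,0,0]],
    [[10,-90,0],[0,0,0]],
    [[15,-135,0],[0,0,0]],
    [[20,-180,0],[0,0,0]],
    [[20,-228,0],[0,0,0]],
    [[20,-276,0],[0,0,0]],
    [[15,-324,0],[0,0,0]],
    [[10,-372,0],[0,0,0]]
  ]
}}

```text
time_s: 2.8
tool_pos: [0.4405, -0.0607, 0.1903]
tool_rot: [179.9, 0.1, 163.9]
force: [1.2, -0.3, 0.6]
grip_width: 0.0006
```

Emit:
{"api": "apply_moves", "payload": {
  "targets": [
    [[-5,-40,0],[0,0,0]],
    [[-15,-85,0],[0,0,0]],
    [[-20,-130,0],[0,0,0]],
    [[-23,-153,-30],[0,0,0]],
    [[-23,-153,-50],[0,0,0]],
    [[-23,-153,-50],[0,0,0]],
    [[-23,-153,-50],[0,0,0]]
  ]
}}

```text
time_s: 3.5
tool_pos: [0.4179, -0.2114, 0.1404]
tool_rot: [180.0, -0.0, 163.9]
force: [-0.6, -0.4, 0.1]
grip_width: 0.0002
```

```bash
python3 - <<'E'
from h import *
o=env.get_obs();print(o["time_s"],o["tool_pos"],o["tool_rot"],o["force"],o["qpos"],o["grip_width"])
p=env.read_camera("wrist");save(p,"w1");print(p["camera_matrix"],p["mount"])
E
```

```text
3.5 [ 0.41792307 -0.21138437  0.14036395] [ 1.79992696e+02 -6.87285356e-03  1.63887705e+02] [-0.63922191 -0.40327375  0.13067549] [-23.05415135  -4.7042719   45.20891149 113.11114874   3.53851882
  70.24928184  94.74823914] 0.00016740532577193718
[[371.64829954   0.         316.17952936]
 [  0.         371.64829954 244.09645019]
 [  0.           0.           1.        ]] [[ 4.00742775e-04 -9.67025724e-01 -2.54678403e-01  7.00658393e-02]
 [ 9.99999237e-01  6.85074796e-04 -1.02773725e-03 -5.48699047e-04]
 [ 1.16832211e-03 -2.54677796e-01  9.67025261e-01 -1.94871673e-01]
 [ 0.00000000e+00  0.00000000e+00  0.00000000e+00  1.00000000e+00]]
```

View pics/w1.png

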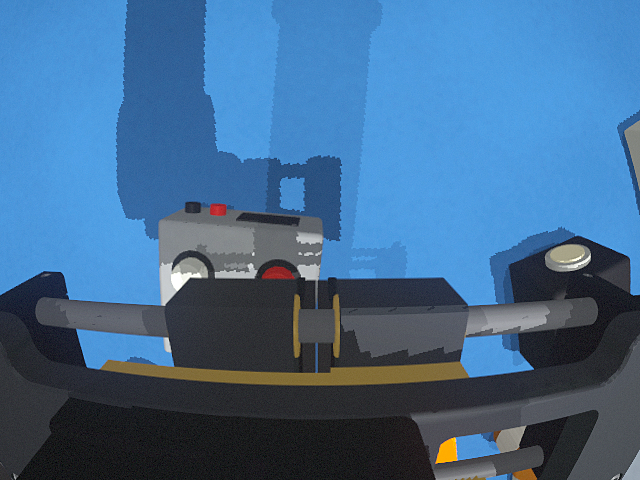

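The red cap shows at (277,270) and the white one at (190,270). The fingers are shut and about 40 mm short of red, because clipped rows aren't carried over. I'll work from the measured pose.

Emit:
{"api": "apply_moves", "payload": {
  "targets": [
    [[20,-35,0],[0,0,0]],
    [[20,-35,0],[0,0,0]],
    [[20,-35,-20],[0,0,0]],
    [[20,-35,-40],[0,0,0]],
    [[20,-35,-40],[0,0,0]],
    [[20,-35,-40],[0,0,0]],
    [[20,-35,-40],[0,0,0]]
  ]
}}

```text
time_s: 4.25
tool_pos: [0.4389, -0.2468, 0.1015]
tool_rot: [180.0, 0.1, 163.9]
force: [-1.1, -0.6, 0.8]
grip_width: 0.0006
```

```bash
python3 - <<'E'
from h import *
o=env.get_obs();print(o["time_s"],o["tool_pos"],o["tool_rot"],o["force"],o["qpos"])
p=env.read_camera("wrist");save(p,"w2")
q=env.read_camera("top");a=cv2.resize(q["image"][220:330,350:480],None,fx=4,fy=4)
cv2.imwrite("pics/t2.png",np.hstack([a[:440,:,::-1],cv2.resize(p["image"][200:400,150:480],(280,440))[:,:,::-1]]))
E
```

```text
4.25 [ 0.43892807 -0.24679314  0.10148497] [1.79975094e+02 1.37970493e-01 1.63898474e+02] [-1.09422206 -0.6360338   0.77017269] [-20.75112631   4.61837905  49.60355664 111.66057824  -3.93138167
  65.26454152 104.29808311]
```

View pics/w2.png

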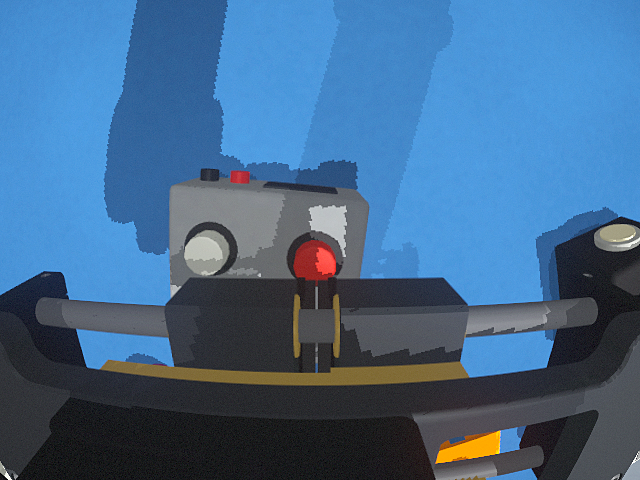

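Red is under the shut fingertip: the cap column is about 315 and the projected TCP column about 317. Its upper edge, which includes the side wall, fits to within about 2 mm. Next is the press, stepping down.

Emit:
{"api": "apply_moves", "payload": {
  "targets": [
    [[0,0,-8],[0,0,0]],
    [[0,0,-12],[0,0,0]],
    [[0,0,-14],[0,0,0]],
    [[0,0,-16],[0,0,0]],
    [[0,0,-18],[0,0,0]],
    [[0,0,-19],[0,0,0]],
    [[0,0,-19],[0,0,0]]
  ]
}}

```text
time_s: 5.05
tool_pos: [0.4377, -0.2468, 0.0809]
tool_rot: [-180.0, -0.0, 163.8]
force: [-0.9, 0.4, 0.1]
grip_width: 0.0011
```

Emit:
{"api": "apply_moves", "payload": {
  "targets": [
    [[0,0,-1],[0,0,0]],
    [[0,0,-2],[0,0,0]],
    [[0,0,-2],[0,0,0]]
  ]
}}

```text
time_s: 5.35
tool_pos: [0.4377, -0.2467, 0.0789]
tool_rot: [180.0, -0.0, 163.9]
force: [-0.1, 0.0, -0.2]
grip_width: 0.0004
```

```bash
python3 - <<'E'
from h import *
for i in range(3):
    p=env.read_camera("wrist");o=env.get_obs();print(o["tool_pos"],o["force"],o["wrist_torque"])
cv2.imwrite("pics/w3.png",cv2.resize(p["image"][150:310,150:400],None,fx=3,fy=3,interpolation=2)[:,:,::-1])
E
```

```text
[ 0.43777787 -0.24676143  0.07896526] [ 0.21482389 -0.35809031  0.00039617] [-0.02059984 -0.01002371 -0.00888604]
[ 0.4377902  -0.24678523  0.07899414] [-1.18331416  0.32011685 -0.18554371] [0.02939481 0.0140678  0.01202238]
[ 0.43780737 -0.24678088  0.07901076] [ 0.43732811 -0.24389576 -0.05496548] [ 0.00200148 -0.0561459  -0.01891258]
```

View pics/w3.png

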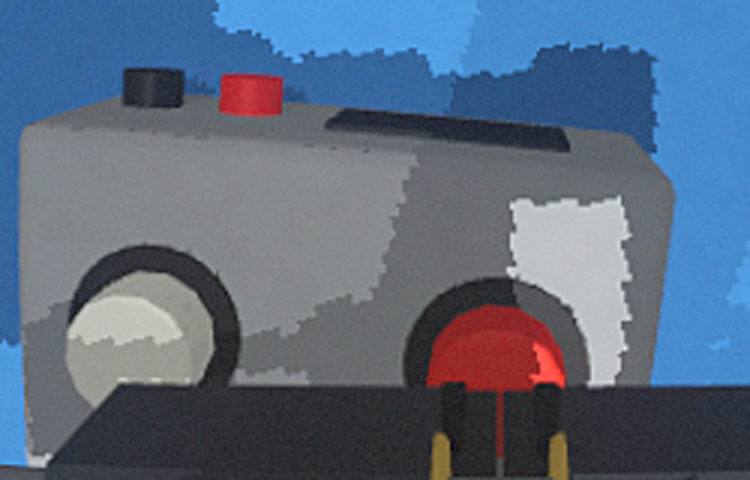

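No contact yet: force is about 0, and the red cap stands as tall as the white one. I'll go on down in small steps, watching the force.

Emit:
{"api": "apply_moves", "payload": {
  "targets": [
    [[0,0,-1],[0,0,0]],
    [[0,0,-2],[0,0,0]],
    [[0,0,-2],[0,0,0]]
  ]
}}

```text
time_s: 5.8
tool_pos: [0.4376, -0.2467, 0.0768]
tool_rot: [180.0, -0.0, 163.9]
force: [0.2, 0.7, -0.9]
grip_width: 0.0007
```

Emit:
{"api": "apply_moves", "payload": {
  "targets": [
    [[0,0,-1],[0,0,0]],
    [[0,0,-2],[0,0,0]],
    [[0,0,-2],[0,0,0]]
  ]
}}

```text
time_s: 6.1
tool_pos: [0.4377, -0.2467, 0.0748]
tool_rot: [180.0, -0.0, 163.9]
force: [-0.9, 0.1, 1.2]
grip_width: 0.0006
```

```bash
python3 - <<'E'
from h import *
for i in range(3):
    p=env.read_camera("wrist");o=env.get_obs();print(o["tool_pos"],o["force"],o["wrist_torque"])
cv2.imwrite("pics/w4.png",cv2.resize(p["image"][150:310,150:400],None,fx=3,fy=3,interpolation=2)[:,:,::-1])
E
```

```text
[ 0.43772593 -0.2467621   0.0749062 ] [0.21008571 0.69966165 0.24936838] [ 0.03817376 -0.00710556 -0.05213194]
[ 0.43776206 -0.24678194  0.07495283] [-0.2087033   0.22460629 -0.32260863] [ 0.01593266 -0.02949654  0.02108671]
[ 0.43775535 -0.24678523  0.07496586] [ 0.24155903  0.42167522 -0.30112466] [-0.00113212  0.03686682  0.02580096]
```

View pics/w4.png

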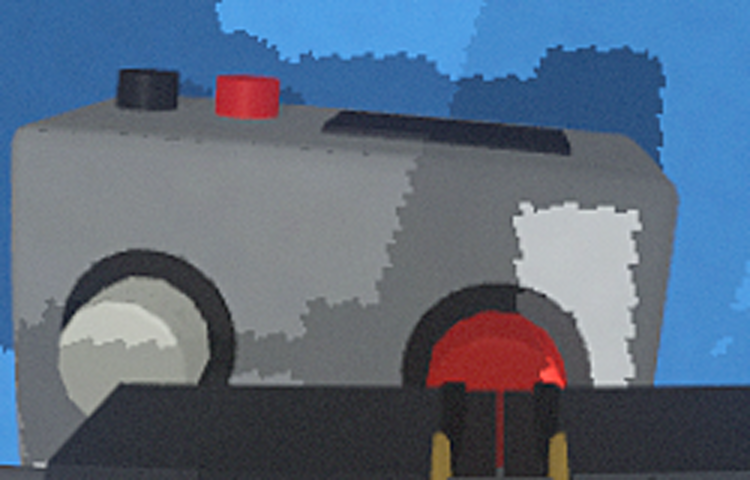

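Still no force at 75 mm, and the red cap moved in the picture just as the white one did, so it isn't pressed. The measured height seems to be biased by a few mm. I'll continue with 1 mm steps.

Emit:
{"api": "apply_moves", "payload": {
  "targets": [
    [[0,0,-1],[0,0,0]],
    [[0,0,-1],[0,0,0]]
  ]
}}

```text
time_s: 6.45
tool_pos: [0.4377, -0.2468, 0.0739]
tool_rot: [180.0, -0.0, 163.9]
force: [-0.0, -0.1, 0.4]
grip_width: 0.0009
```

Emit:
{"api": "apply_moves", "payload": {
  "targets": [
    [[0,0,-1],[0,0,0]],
    [[0,0,-1],[0,0,0]]
  ]
}}

```text
time_s: 6.65
tool_pos: [0.4377, -0.2467, 0.0729]
tool_rot: [180.0, -0.0, 163.9]
force: [0.4, 0.6, -1.4]
grip_width: 0.0005
```

```bash
python3 - <<'E'
from h import *
from scipy.spatial.transform import Rotation as Ro
o=env.get_obs();p=env.read_camera("wrist");save(p,"w5");print(o["tool_pos"],o["force"])
# estimate heights: white/red cap ellipse widths, and white cap direction vs known xy
K=np.array(p["camera_matrix"]);M=np.array(p["mount"])
Rt=Ro.from_euler("xyz",o["tool_rot"],degrees=True).as_matrix()
C=Rt@M[:3,3]+o["tool_pos"];R=Rt@M[:3,:3]
def proj(X):
    v=R.T@(np.array(X)-C);t=np.arctan2(np.hypot(*v[:2]),v[2]);return K[:2,2]+K[0,0]*t*v[:2]/np.hypot(*v[:2])
print("cam",C,"tcp px",proj(o["tool_pos"]))
for z in(.07,.075,.08,.088):
    print(z,"red",proj((.4378,-.2466,z)),"white",proj((.4125,-.3102,z)), "yellow(z+.02)",proj((.5465,.0205,z+.02)))
for n in("red_switch_top","white_switch_top","yellow_switch_top"):
    for r in env.regions_of(p,n)[:2]:
        ys,xs=np.nonzero(r["region"]);print(n,r["conf"],r["rect"],xs.mean(),ys.mean())
a=p["image"].astype(int);m=((a[...,0]-a[...,1:].max(2))>50)[220:280];ys,xs=np.nonzero(m);xs=xs[ys>20];print("red cols",xs.min(),xs.max(),ys[ys>20].min()+220)
E
```

```text
[ 0.4377207  -0.24674493  0.0728756 ] [ 0.3540198   0.56193305 -1.43502873]
cam [ 0.3702821  -0.2278114   0.26775507] tcp px [317.52460972 276.66786499]
0.07 red [317.79850925 275.00487801] white [199.84077474 263.10828598] yellow(z+.02) [673.68066505 308.54717621]
0.075 red [317.82619348 278.03122842] white [197.27014932 265.77854286] yellow(z+.02) [677.71651914 310.87571653]
0.08 red [317.8551126  281.19949729] white [194.59237783 268.56728264] yellow(z+.02) [681.80365992 313.24976122]
0.088 red [317.90415317 286.58851641] white [190.0694165  273.29445535] yellow(z+.02) [688.44868736 317.14437684]
red_switch_top 0.58 [293.5, 253.2, 336.6, 278.7] 314.83774453394705 268.2313003452244
white_switch_top 0.9 [169.9, 245.3, 214.8, 287.8] 191.61638225255973 264.338566552901
red cols 292 338 255
```

Force is still only noise. The cap widths (red 46 px, white 45 px) put the tops at about 72–76 mm, lower than nominal. I'll keep going gently, 1 mm at a time.

Emit:
{"api": "apply_moves", "payload": {
  "targets": [
    [[0,0,-1],[0,0,0]],
    [[0,0,-1],[0,0,0]]
  ]
}}

```text
time_s: 7.05
tool_pos: [0.4377, -0.2467, 0.0718]
tool_rot: [180.0, -0.0, 163.9]
force: [0.0, 0.5, 0.1]
grip_width: 0.0005
```

```bash
python3 - <<'E'
from h import *
o=env.get_obs();print(o["tool_pos"],o["force"])
p=env.read_camera("wrist");w2=cv2.imread("pics/w2.png");w5=p["image"][:,:,::-1]
q=env.read_camera("scene");s=q["image"][200:290,170:290,::-1]
f=lambda a,k:cv2.resize(a,None,fx=k,fy=k,interpolation=2)
A=f(w5[180:300,150:350],2); B=f(s,3.33)
print(np.linalg.norm(o["force"]))
h=max(A.shape[0],B.shape[0])
pad=lambda a:cv2.copyMakeBorder(a,0,h-a.shape[0],0,0,0)
cv2.imwrite("pics/c6.png",np.hstack([pad(A),pad(B)]))
E
```

```text
[ 0.4376888  -0.24674762  0.07184896] [0.04142377 0.54860787 0.1461852 ]
0.569259724656438
```

View pics/c6.png

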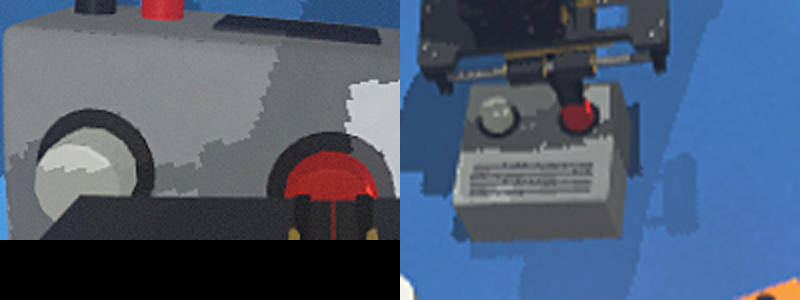

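```bash
python3 - <<'E'
from h import *
o=env.get_obs();q=env.read_camera("scene");t=env.read_camera("top")
def pr(p,X):
    v=np.array(p["camera_matrix"])@(np.array(p["camera_from_world"])[:3]@np.r_[X,1]);return (v[:2]/v[2]).round(2)
T=o["tool_pos"]
for z in(T[2],.078,.088):print(z,"scene",pr(q,[T[0],T[1],z]),"top",pr(t,[T[0],T[1],z]))
s=q["image"][205:260,185:255,::-1].copy();s=cv2.resize(s,None,fx=8,fy=8,interpolation=cv2.INTER_NEAREST)
u=pr(q,T);cv2.drawMarker(s,(int((u[0]-185+.5)*8),int((u[1]-205+.5)*8)),(0,255,0),0,20,1)
for (x,y,z) in((.4378,-.2466,.088),(.4378,-.2466,.078),(.4125,-.3102,.088)):
    c=[pr(q,[x+.013*np.cos(a),y+.013*np.sin(a),z]) for a in np.linspace(0,6.28,24)]
    cv2.polylines(s,[np.int32((np.array(c)-[185,205]+.5)*8)],True,(0,255,255) if z>.08 else (255,255,0),1)
cv2.imwrite("pics/s7.png",s)
E
```

```text
0.07195176010080015 scene [222.87 234.77] top [406.38 286.8 ]
0.078 scene [222.46 233.61] top [406.74 286.65]
0.088 scene [221.77 231.67] top [407.34 286.4 ]
```

View pics/s7.png

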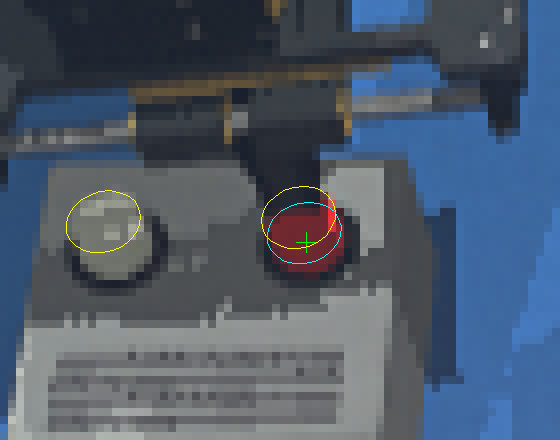

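The picture disagrees with the reported height. In the scene view the fingertip still appears above the red cap, although the TCP reads below the cap top. I'll fit the tool offset from the wrist view, using the bezel rings and case corners read off picture w4.

```bash
python3 - <<'E'
from h import *
from scipy.optimize import least_squares
from scipy.spatial.transform import Rotation as Ro
p=env.read_camera("wrist");K=np.array(p["camera_matrix"]);M=np.array(p["mount"])
o=env.get_obs();print(o["qpos"],o["effort"])
Rt=Ro.from_euler("xyz",o["tool_rot"],degrees=True).as_matrix();R=Rt@M[:3,:3]
def proj(X,T):
    v=(np.atleast_2d(X)-(Rt@M[:3,3]+T))@R;h=np.hypot(v[:,0],v[:,1]);t=np.arctan2(h,v[:,2]);return K[:2,2]+K[0,0]*(t/h)[:,None]*v[:,:2]
T0=np.array([.4377,-.2468,.0750]);red=np.array([.4378,-.2466]);wh=np.array([.4125,-.3102])
ey=(red-wh)/np.linalg.norm(red-wh);ex=np.array([ey[1],-ey[0]]);org=red+.020*ex-.034*ey
print("pack",org,np.degrees(np.arctan2(ey[1],ey[0]))-90)
a=np.linspace(0,2*np.pi,73)
g=lambda u,v:150+np.array([u,v])/3
obs=np.r_[g(62,0)[0],g(235,0)[0],g(0,249)[1],g(402,0)[0],g(592,0)[0],g(0,284)[1],g(22,128),g(672,183)]
def model(q):
    T=T0+q[:3];r=q[3];out=[]
    for c in(wh,red):
        P=proj(np.c_[c[0]+r*np.cos(a),c[1]+r*np.sin(a),0*a+.07],T);out+=[P[:,0].min(),P[:,0].max(),P[:,1].min()]
    for s in(-1,1):out+=list(proj(np.r_[org-.06*ex+s*.065*ey,.07],T)[0])
    return np.array(out)
s=least_squares(lambda q:model(q)-obs,[0,0,0,.017]);print("d,r",s.x.round(4));print((s.fun).round(1));print("nofit",(model([0,0,0,.017])-obs).round(1))
E
```

```text
[-19.8676639    7.25642657  49.55552922 113.46911093  -6.26064142
  61.94933171 106.27111131] [ 4.08335436e-04 -2.35291761e+01  2.89731570e+00 -2.79539663e+01
  6.12201076e-02  6.49902597e-02 -2.11971786e-05]
pack [ 0.4438163  -0.28558467] -21.69260048623258
d,r [-0.0014  0.0026  0.0059  0.0183]
[ 2.2  1.7 -0.3 -0.9 -1.9 -1.  -2.7  0.2  1.6  1. ]
nofit [ 3.5  0.7  0.6  4.1  0.4  0.2 -3.8 -2.3  7.1 -0.9]
```

```bash
python3 - <<'E'
from h import *
def bl(im,x0,y0,x1,y1):
    a=im[y0:y1,x0:x1].astype(int);m=a[...,0]-a[...,1:].max(2);ys,xs=np.nonzero(m>60)
    return xs.min()+x0,xs.max()+x0,ys.min()+y0,ys.max()+y0,len(xs)
rd=lambda n:cv2.imread(f"pics/{n}.png")[:,:,::-1]
q=env.read_camera("scene")["image"]
print("scene0",bl(rd("scene0"),210,220,240,250),"now",bl(q,210,220,240,250))
A=rd("scene0")[205:260,185:255,::-1];B=q[205:260,185:255,::-1]
f=lambda a:cv2.resize(a,None,fx=5.7,fy=5.7,interpolation=cv2.INTER_CUBIC)
w=env.read_camera("wrist")["image"][225:315,160:350,::-1]
cv2.imwrite("pics/c8.png",np.vstack([np.hstack([f(A),f(B)]),cv2.resize(w,(f(A).shape[1]*2,280),interpolation=2)]))
E
```

```text
scene0 (np.int64(218), np.int64(227), np.int64(229), np.int64(237), 69) now (np.int64(219), np.int64(227), np.int64(230), np.int64(237), 42)
```

View pics/c8.png

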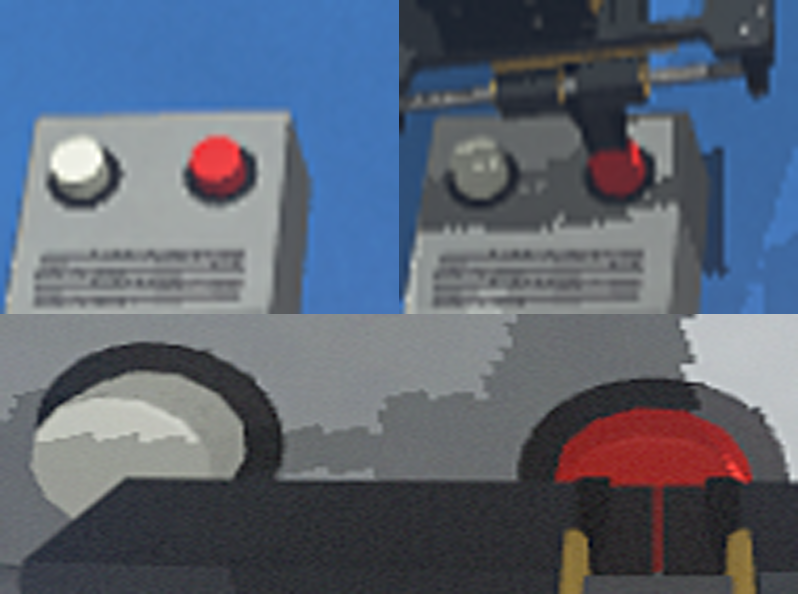

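Picture c8 settles it. The pack hasn't moved and red stands fully out, with the same wall height as white. The wrist geometry agrees with the reported pose, but the fingertips end short of the nominal TCP: they don't project past the carriage edge at row 278. So a gap of 10–30 mm remains, and I'll descend watching the force.

Emit:
{"api": "apply_moves", "payload": {
  "targets": [
    [[0,0,-1],[0,0,0]],
    [[0,0,-2],[0,0,0]],
    [[0,0,-3],[0,0,0]],
    [[0,0,-4],[0,0,0]],
    [[0,0,-4],[0,0,0]]
  ]
}}

```text
time_s: 7.9
tool_pos: [0.4377, -0.2467, 0.0678]
tool_rot: [180.0, -0.0, 163.9]
force: [-0.3, 0.1, -0.3]
grip_width: 0.0002
```

Emit:
{"api": "apply_moves", "payload": {
  "targets": [
    [[0,0,-1],[0,0,0]],
    [[0,0,-2],[0,0,0]],
    [[0,0,-3],[0,0,0]],
    [[0,0,-3],[0,0,0]]
  ]
}}

```text
time_s: 8.3
tool_pos: [0.4377, -0.2467, 0.0648]
tool_rot: [180.0, -0.0, 163.9]
force: [-0.4, -0.4, -1.0]
grip_width: 0.0007
```

Emit:
{"api": "apply_moves", "payload": {
  "targets": [
    [[0,0,-1],[0,0,0]],
    [[0,0,-2],[0,0,0]],
    [[0,0,-3],[0,0,0]],
    [[0,0,-3],[0,0,0]]
  ]
}}

```text
time_s: 8.7
tool_pos: [0.4377, -0.2467, 0.0618]
tool_rot: [180.0, -0.0, 163.9]
force: [0.2, -0.3, 0.6]
grip_width: 0.0004
```

```bash
python3 - <<'E'
from h import *
o=env.get_obs();print(o["tool_pos"],o["force"])
w=env.read_camera("wrist")["image"][200:320,160:350,::-1]
q=env.read_camera("scene")["image"][195:260,185:255,::-1]
cv2.imwrite("pics/c9.png",np.hstack([cv2.resize(w,None,fx=2.6,fy=4,interpolation=2),cv2.resize(q,(300,480),interpolation=2)]))
E
```

```text
[ 0.43768438 -0.24672814  0.06182978] [ 0.19229375 -0.31523141  0.61863243]
```

View pics/c9.png

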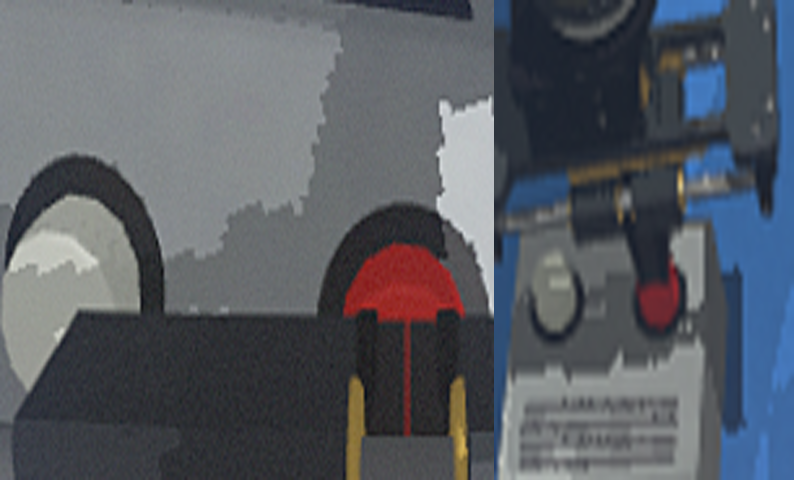

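Red is still out (wall 42 rows against white's 35, as expected), and the tip is closing on it. I'll continue.

Emit:
{"api": "apply_moves", "payload": {
  "targets": [
    [[0,0,-1],[0,0,0]],
    [[0,0,-2],[0,0,0]],
    [[0,0,-3],[0,0,0]],
    [[0,0,-3],[0,0,0]]
  ]
}}

```text
time_s: 9.2
tool_pos: [0.4376, -0.2467, 0.0588]
tool_rot: [180.0, -0.0, 163.9]
force: [-0.0, -0.2, -0.6]
grip_width: 0.0008
```

Emit:
{"api": "apply_moves", "payload": {
  "targets": [
    [[0,0,-1],[0,0,0]],
    [[0,0,-2],[0,0,0]],
    [[0,0,-3],[0,0,0]],
    [[0,0,-3],[0,0,0]]
  ]
}}

```text
time_s: 9.6
tool_pos: [0.4377, -0.2467, 0.0558]
tool_rot: [180.0, -0.0, 163.9]
force: [-0.1, 0.3, 0.6]
grip_width: 0.0007
```

Emit:
{"api": "apply_moves", "payload": {
  "targets": [
    [[0,0,-1],[0,0,0]],
    [[0,0,-2],[0,0,0]],
    [[0,0,-3],[0,0,0]],
    [[0,0,-3],[0,0,0]]
  ]
}}

```text
time_s: 10.0
tool_pos: [0.4378, -0.2468, 0.0531]
tool_rot: [180.0, 0.0, 163.9]
force: [-0.8, 0.3, 2.8]
grip_width: 0.0005
```

Contact at z = 0.053 with 2.8 N, so the tips are about 33 mm short of the nominal TCP. Now I'll press through the travel.

Emit:
{"api": "apply_moves", "payload": {
  "targets": [
    [[0,0,-2],[0,0,0]],
    [[0,0,-4],[0,0,0]],
    [[0,0,-6],[0,0,0]],
    [[0,0,-8],[0,0,0]],
    [[0,0,-8],[0,0,0]]
  ]
}}

```text
time_s: 10.5
tool_pos: [0.4379, -0.2468, 0.0448]
tool_rot: [-180.0, 0.0, 163.9]
force: [0.0, 0.0, 2.6]
grip_width: 0.0008
```

Emit:
{"api": "apply_moves", "payload": {
  "targets": [
    [[0,0,-1],[0,0,0]],
    [[0,0,-1.5],[0,0,0]],
    [[0,0,-1.5],[0,0,0]]
  ]
}}

```text
time_s: 10.8
tool_pos: [0.4379, -0.2468, 0.0436]
tool_rot: [180.0, 0.0, 163.9]
force: [-1.0, -0.0, 4.4]
grip_width: 0.0004
```

Emit:
{"api": "apply_moves", "payload": {
  "targets": [
    [[0,0,-0.5],[0,0,0]],
    [[0,0,-1],[0,0,0]],
    [[0,0,-1],[0,0,0]]
  ]
}}

```text
time_s: 11.1
tool_pos: [0.4379, -0.2468, 0.0427]
tool_rot: [180.0, 0.0, 163.9]
force: [-1.1, 0.6, 5.2]
grip_width: 0.0005
```

Force has risen past the sliding load (5.2 N), so red is fully in. Tip height is tool z + 33 mm. I'll lift and go to blue.

Emit:
{"api": "apply_moves", "payload": {
  "targets": [
    [[0,0,30],[0,0,0]],
    [[0,0,70],[0,0,0]],
    [[0,5,100],[0,0,0]],
    [[5,40,100],[0,0,0]],
    [[10,80,100],[0,0,0]],
    [[12,120,100],[0,0,0]],
    [[14,160,100],[0,0,0]],
    [[14,200,100],[0,0,0]]
  ]
}}

```text
time_s: 11.9
tool_pos: [0.4514, -0.0451, 0.1421]
tool_rot: [180.0, 0.0, 163.9]
force: [0.9, 0.7, 0.7]
grip_width: 0.0001
```

Emit:
{"api": "apply_moves", "payload": {
  "targets": [
    [[0,40,0],[0,0,0]],
    [[0,80,0],[0,0,0]],
    [[-5,120,0],[0,0,0]],
    [[-10,160,0],[0,0,0]],
    [[-20,200,0],[0,0,0]],
    [[-30,240,0],[0,0,0]],
    [[-34,266,0],[0,0,0]],
    [[-34,266,0],[0,0,0]]
  ]
}}

```text
time_s: 12.7
tool_pos: [0.416, 0.2233, 0.1417]
tool_rot: [180.0, -0.1, 164.3]
force: [-0.6, 0.3, -0.2]
grip_width: 0.0002
```

```bash
python3 - <<'E'
from h import *
o=env.get_obs();print(o["time_s"],o["tool_pos"],o["qpos"])
def bl(im,x0,y0,x1,y1):
    a=im[y0:y1,x0:x1].astype(int);m=a[...,0]-a[...,1:].max(2);ys,xs=np.nonzero(m>60)
    return xs.mean()+x0,ys.mean()+y0,len(xs)
for c,b in(("scene",(210,220,240,250)),("top",(395,275,420,300))):
    print(c,bl(cv2.imread(f"pics/{c}0.png")[:,:,::-1],*b),bl(env.read_camera(c)["image"],*b))
a=cv2.imread("pics/scene0.png")[205:260,185:255];b=env.read_camera("scene")["image"][205:260,185:255,::-1]
w=env.read_camera("wrist")["image"][:,:,::-1]
f=lambda a:cv2.resize(a,None,fx=4,fy=4,interpolation=2)
cv2.imwrite("pics/c10.png",np.hstack([np.vstack([f(a),f(b)]),cv2.resize(w[100:340,120:480],(500,440))]))
E
```

```text
12.7 [0.41595222 0.22333112 0.14168314] [-48.80515549  -2.03025207  17.11142768 111.75544349   0.58467688
  70.21712274  42.3539224 ]
scene (np.float64(222.82608695652175), np.float64(232.94202898550725), 69) (np.float64(222.98333333333332), np.float64(233.93333333333334), 60)
top (np.float64(407.22222222222223), np.float64(286.77777777777777), 81) (np.float64(406.61538461538464), np.float64(287.12820512820514), 78)
```

View pics/c10.png

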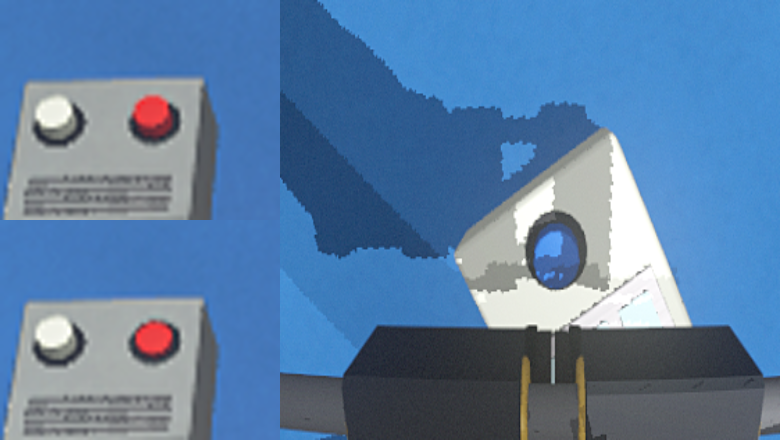

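Red is now flush in the scene view (lower-left panel), white is still out, and the pack hasn't moved. In the wrist view blue is at (318,238), against a predicted (317,241), so it lies under the tip to within about 3 mm. Descending.

Emit:
{"api": "apply_moves", "payload": {
  "targets": [
    [[0,-1,-35],[0,0,0]],
    [[0,-1,-70],[0,0,0]],
    [[0,-1,-90],[0,0,0]],
    [[0,-1,-100],[0,0,0]],
    [[0,-1,-105],[0,0,0]],
    [[0,-1,-108],[0,0,0]],
    [[0,-1,-108],[0,0,0]]
  ]
}}

```text
time_s: 13.6
tool_pos: [0.4184, 0.2183, 0.0351]
tool_rot: [179.9, 0.0, 163.8]
force: [0.8, -0.6, -0.1]
grip_width: 0.0006
```

Emit:
{"api": "apply_moves", "payload": {
  "targets": [
    [[0,0,-1.5],[0,0,0]],
    [[0,0,-3],[0,0,0]],
    [[0,0,-4.5],[0,0,0]],
    [[0,0,-6],[0,0,0]],
    [[0,0,-6],[0,0,0]]
  ]
}}

```text
time_s: 14.1
tool_pos: [0.4181, 0.2185, 0.0288]
tool_rot: [180.0, 0.0, 163.9]
force: [-0.1, 0.5, 3.0]
grip_width: 0.0007
```

Emit:
{"api": "apply_moves", "payload": {
  "targets": [
    [[0,0,-2],[0,0,0]],
    [[0,0,-4],[0,0,0]],
    [[0,0,-6],[0,0,0]],
    [[0,0,-8],[0,0,0]],
    [[0,0,-9.5],[0,0,0]],
    [[0,0,-9.5],[0,0,0]]
  ]
}}

```text
time_s: 14.7
tool_pos: [0.4181, 0.2185, 0.019]
tool_rot: [180.0, 0.0, 163.9]
force: [0.4, 0.6, 3.5]
grip_width: 0.0005
```

Emit:
{"api": "apply_moves", "payload": {
  "targets": [
    [[0,0,-0.7],[0,0,0]],
    [[0,0,-1.2],[0,0,0]],
    [[0,0,-1.2],[0,0,0]]
  ]
}}

```text
time_s: 15.0
tool_pos: [0.4181, 0.2185, 0.0181]
tool_rot: [180.0, 0.0, 163.9]
force: [-0.1, 1.5, 4.2]
grip_width: 0.0006
```

Emit:
{"api": "apply_moves", "payload": {
  "targets": [
    [[0,0,-0.6],[0,0,0]],
    [[0,0,-1],[0,0,0]],
    [[0,0,-1],[0,0,0]]
  ]
}}

```text
time_s: 15.3
tool_pos: [0.4181, 0.2185, 0.0173]
tool_rot: [180.0, 0.0, 163.9]
force: [-0.5, 0.2, 7.2]
grip_width: 0.0008
```

Blue is fully in (7.2 N). On to yellow.

Emit:
{"api": "apply_moves", "payload": {
  "targets": [
    [[0,0,30],[0,0,0]],
    [[0,0,70],[0,0,0]],
    [[0,0,110],[0,0,0]],
    [[15,-25,120],[0,0,0]],
    [[38,-60,120],[0,0,0]],
    [[60,-95,120],[0,0,0]],
    [[82,-130,120],[0,0,0]],
    [[104,-165,120],[0,0,0]]
  ]
}}

```text
time_s: 16.1
tool_pos: [0.5213, 0.0515, 0.136]
tool_rot: [-180.0, -0.1, 163.9]
force: [0.2, 1.1, 0.3]
grip_width: 0.0003
```

Emit:
{"api": "apply_moves", "payload": {
  "targets": [
    [[20,-30,0],[0,0,0]],
    [[24,-33,0],[0,0,0]],
    [[24,-33,0],[0,0,0]],
    [[24,-33,0],[0,0,0]]
  ]
}}

```text
time_s: 16.5
tool_pos: [0.5446, 0.0215, 0.1359]
tool_rot: [-180.0, -0.1, 163.9]
force: [-0.8, 0.4, -0.0]
grip_width: 0.0007
```

```bash
python3 - <<'E'
from h import *
from scipy.spatial.transform import Rotation as Ro
o=env.get_obs();print(o["time_s"],o["tool_pos"],o["force"])
p=env.read_camera("wrist");K=np.array(p["camera_matrix"]);M=np.array(p["mount"])
Rt=Ro.from_euler("xyz",o["tool_rot"],degrees=True).as_matrix();R=Rt@M[:3,:3];C=Rt@M[:3,3]+o["tool_pos"]
X=np.array([o["tool_pos"][0],o["tool_pos"][1],.107]);v=R.T@(X-C);h=np.hypot(*v[:2]);print("tip axis at cap px",K[:2,2]+K[0,0]*np.arctan2(h,v[2])*v[:2]/h)
a=p["image"].astype(int);m=(a[...,0]-a[...,2]>90)&(a[...,1]-a[...,2]>70);m[:, :200]=0;m[:,440:]=0;m[300:]=0
ys,xs=np.nonzero(m);print("yellow",len(xs),xs.min(),xs.max(),ys.min(),ys.max())
a0=cv2.imread("pics/scene0.png")[165:235,340:415];b=env.read_camera("scene")["image"][165:235,340:415,::-1]
f=lambda a:cv2.resize(a,None,fx=4,fy=4,interpolation=2)
cv2.imwrite("pics/c11.png",np.hstack([np.vstack([f(a0),f(b)]),cv2.resize(p["image"][100:340,120:480,::-1],(490,560))]))
E
```

```text
16.5 [0.54460144 0.02147338 0.13593229] [-0.76922497  0.40886093 -0.04461918]
tip axis at cap px [317.43018917 261.25059644]
yellow 1273 295 334 240 280
```

View pics/c11.png

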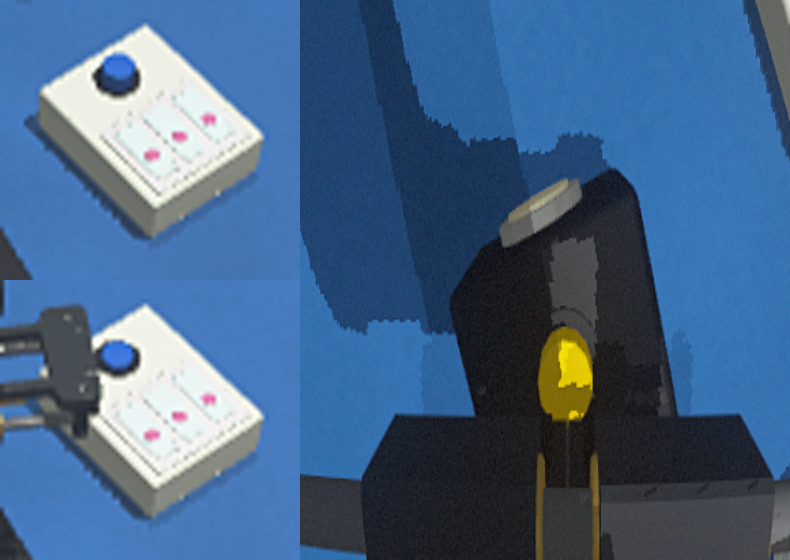

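Blue is flush and the warmer hasn't moved. Yellow is centred at (314.5,260) against the tip axis at (317,261), about 1.6 mm off. Pressing yellow.

Emit:
{"api": "apply_moves", "payload": {
  "targets": [
    [[0.5,-1.5,-25],[0,0,0]],
    [[0.5,-1.5,-42],[0,0,0]],
    [[0.5,-1.5,-50],[0,0,0]],
    [[0.5,-1.5,-55],[0,0,0]],
    [[0.5,-1.5,-57],[0,0,0]],
    [[0.5,-1.5,-57],[0,0,0]]
  ]
}}

```text
time_s: 17.2
tool_pos: [0.5466, 0.019, 0.0802]
tool_rot: [180.0, 0.0, 163.9]
force: [0.3, -0.2, 0.0]
grip_width: 0.0003
```

Emit:
{"api": "apply_moves", "payload": {
  "targets": [
    [[0,0,-1.5],[0,0,0]],
    [[0,0,-3],[0,0,0]],
    [[0,0,-4.5],[0,0,0]],
    [[0,0,-6],[0,0,0]],
    [[0,0,-6],[0,0,0]]
  ]
}}

```text
time_s: 17.7
tool_pos: [0.5464, 0.0187, 0.0738]
tool_rot: [180.0, 0.0, 163.9]
force: [-0.6, 0.6, 1.5]
grip_width: 0.0003
```

Emit:
{"api": "apply_moves", "payload": {
  "targets": [
    [[0,0,-2],[0,0,0]],
    [[0,0,-4],[0,0,0]],
    [[0,0,-6],[0,0,0]],
    [[0,0,-8],[0,0,0]],
    [[0,0,-10],[0,0,0]],
    [[0,0,-10],[0,0,0]]
  ]
}}

```text
time_s: 18.3
tool_pos: [0.5465, 0.0187, 0.0638]
tool_rot: [180.0, 0.0, 163.9]
force: [0.3, 0.6, 4.0]
grip_width: 0.0007
```

Emit:
{"api": "apply_moves", "payload": {
  "targets": [
    [[0,0,-0.6],[0,0,0]],
    [[0,0,-1.2],[0,0,0]],
    [[0,0,-1.2],[0,0,0]]
  ]
}}

```text
time_s: 18.6
tool_pos: [0.5465, 0.0187, 0.0629]
tool_rot: [180.0, 0.0, 163.9]
force: [-1.6, -0.9, 6.3]
grip_width: 0.0006
```

Yellow is fully in (6.3 N). I'll lift clear and check.

Emit:
{"api": "apply_moves", "payload": {
  "targets": [
    [[0,0,30],[0,0,0]],
    [[0,0,70],[0,0,0]],
    [[0,0,110],[0,0,0]],
    [[-20,30,130],[0,0,0]],
    [[-45,65,130],[0,0,0]],
    [[-70,100,130],[0,0,0]],
    [[-85,140,130],[0,0,0]],
    [[-85,160,130],[0,0,0]]
  ]
}}

```text
time_s: 19.4
tool_pos: [0.4583, 0.1828, 0.1921]
tool_rot: [179.9, -0.1, 164.2]
force: [0.1, 0.5, 0.0]
grip_width: 0.0004
```

Emit:
{"api": "apply_moves", "payload": {
  "targets": [
    [[-30,35,0],[0,0,0]],
    [[-60,70,0],[0,0,0]],
    [[-85,110,0],[0,0,0]],
    [[-110,150,0],[0,0,0]],
    [[-130,190,0],[0,0,0]],
    [[-150,220,0],[0,0,0]],
    [[-150,220,0],[0,0,0]],
    [[-150,220,0],[0,0,0]]
  ]
}}

```text
time_s: 20.2
tool_pos: [0.3106, 0.3987, 0.1917]
tool_rot: [-179.9, 0.0, 164.0]
force: [0.6, -0.3, 0.2]
grip_width: 0.0007
```

```bash
python3 - <<'E'
from h import *
o=env.get_obs();print(o["time_s"],o["tool_pos"],o["force"])
a=cv2.imread("pics/scene0.png");b=env.read_camera("scene")["image"][:,:,::-1]
cv2.imwrite("pics/scene_end.png",b)
f=lambda c:cv2.resize(c,None,fx=3.2,fy=3.2,interpolation=2)
s=(slice(165,280),slice(180,410))
cv2.imwrite("pics/c12.png",cv2.resize(np.vstack([a[s],b[s]]),(690,690)[:2] if 0 else (598,598),interpolation=2))
d=np.abs(a.astype(int)-b).max(2);print("changed px rack/jar/bottle/petri/beaker",[int((d[y0:y1,x0:x1]>60).sum()) for x0,y0,x1,y1 in((215,285,300,340),(150,278,182,312),(322,288,352,325),(385,250,425,288),(422,218,456,258))])
E
```

```text
20.2 [0.31056427 0.39871868 0.19167734] [ 0.60780526 -0.26363358  0.24515053]
changed px rack/jar/bottle/petri/beaker [0, 0, 0, 0, 0]
```

The picture limit is reached, so I'll check by numbers: cap blob shifts in the scene view, and how much the case surroundings changed.

```bash
python3 - <<'E'
from h import *
A=cv2.imread("pics/scene0.png")[:,:,::-1].astype(int);B=cv2.imread("pics/scene_end.png")[:,:,::-1].astype(int)
def c(I,x,y,f):
    w=9;a=I[y-w:y+w,x-w:x+w];ys,xs=np.nonzero(f(a[...,0],a[...,1],a[...,2]));return (xs.mean()+x-w).round(2),(ys.mean()+y-w).round(2),len(xs)
F=dict(red=(223,232,lambda r,g,b:r-np.maximum(g,b)>60),yellow=(325,228,lambda r,g,b:(r-b>80)),white=(199,235,lambda r,g,b:np.minimum(r,b)>195))
for n,(x,y,f) in F.items():print(n,c(A,x,y,f),c(B,x,y,f))
d=np.abs(A-B).max(2)>60
for n,(x0,y0,x1,y1) in dict(pack=(180,218,246,278),warmer=(342,168,410,230),lamp=(303,212,356,272)).items():
    ys,xs=np.nonzero(d[y0:y1,x0:x1]);print(n,len(xs),(xs.min()+x0,xs.max()+x0,ys.min()+y0,ys.max()+y0) if len(xs) else "")
E
```

```text
red (np.float64(222.83), np.float64(232.94), 69) (np.float64(222.98), np.float64(233.93), 60)
yellow (np.float64(325.25), np.float64(226.78), 65) (np.float64(325.11), np.float64(228.4), 62)
white (np.float64(197.87), np.float64(232.48), 52) (np.float64(197.87), np.float64(232.48), 52)
pack 35 (np.int64(218), np.int64(227), np.int64(229), np.int64(237))
warmer 31 (np.int64(366), np.int64(373), np.int64(178), np.int64(186))
lamp 36 (np.int64(321), np.int64(329), np.int64(223), np.int64(232))
```

The only pixels that changed are at the three caps. White is identical and the units haven't moved, so I'm handing in.

```bash
python3 -c "
from cell import env
print(env.sign_off())"
```

```text
the job is handed in; nothing more can be done
None
```

I pressed red, then blue, then yellow, each to its end stop, and handed the job in at about 20 s with the hand lifted well clear. The force readings at the stops were 5.2, 7.2 and 6.3 N, above the roughly 3 N it takes to slide a switch.

**Last checks:**
- **Switches:** close-ups showed red and blue flush. In the scene camera the red and yellow caps sit 1 to 1.6 px lower than at the start.
- **Left alone:** comparing the scene camera before and after, only the three pressed caps changed on the units. The white switch is identical. The rack, jar, bottle, petri dishes and beaker show no change; the slide box was not compared.

**What disagreed or was not done:**
- **Fingertip length:** the fingertips ended about 33 mm short of the stated TCP, so the tool read far below the red cap's height before it touched. I came down slowly watching the force, then used that offset for blue and yellow.
- **Network labels:** the network confused some switch names, for example calling the blue switch yellow. I located the caps by colour and checked them in the pictures.
- **Final picture:** I could not view the final picture because the 12-picture limit was reached. Yellow being in rests on its force reading and the pixel check alone.

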